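# Fit the keyed T-handle spindle to the rolling mill

## Task

Take the keyed T-handle spindle (the steel one with one red end) from the stand and push its shaft down into the hub on top of the rolling mill, turning it until the key slips into the keyway, then keep pushing against the ejector spring until the collar sits fully home on the hub. Finish while still gripping the T-handle and pressing it home, because the spring lifts the spindle out if you let go and I still have to fit the retaining screw. Leave the plain brass spindle in the stand and do not disturb the beaker, the jar or the blue pliers.

Things in the scene. Friction and masses are not known exactly. Their poses are not given: they have to be found in the camera images.
- spindle_bar (a point): Centre of the black T-bar of the keyed steel spindle, which hangs upright in the stand (180 g). Bar 70 mm long along this point's x, 14 mm wide (y), 16 mm high (z up). The end towards this point's -x is red; the shaft's key lies under it, on the same side. Below the bar: a neck 18 mm in diameter, then a collar 42 mm in diameter, its top 26 mm and its underside 32 mm below the bar centre.
- spindle_seat (a point): Point on the keyed spindle's axis at its collar's underside, 32 mm below the bar centre; axes as spindle_bar. The shaft below is 18 mm in diameter and 44 mm long; its last 6 mm taper to 9 mm. The key, 6 mm wide, stands out to 14 mm from the axis towards -x and reaches from the collar to 26 mm below it (round lower end); the last 18 mm of the shaft have no key.
- plain_spindle_bar (a point): Centre of the T-bar of the other spindle in the stand: same shape in brass, but with no key and a bar that is black all over. It stays in the stand.
- stand: Fixed stand, 64 x 198 mm, 62 mm high, origin under its centre: a dark steel plate on wooden cheeks with two holes 35 mm in diameter, at +55 and -55 mm along its y axis. The two spindles hang in the holes on their collars, in either order; they are free to be lifted straight up.
- mill: Fixed grey bench rolling mill, base 120 x 150 mm, origin under its centre; its flat top is at 82 mm and carries the upright hub, 51 mm in diameter and 50 mm high, on the mill's vertical axis.
- hub_mouth (a point): Centre of the mouth of the hub's bore, in the hub's top face, 132 mm above the worktop; z up. Bore 20.4 mm in diameter. One keyway, 8.4 mm wide, 15.5 mm out from the axis, runs down its full depth on the side of this point's -x, marked by red stripes. The key fits when the x axes of spindle_bar and hub_mouth point the same way within about 8 degrees. Home: spindle_seat is at hub_mouth.
- gap_hub (a joint): Angle of the hub about the mill's vertical axis in rad, 0 with the keyway towards the mill's own -x, positive counter-clockwise from above. Held by about 0.5 N m of friction.
- ejector (a joint): Travel in m of the sprung brass ejector pin inside the bore: 0 when up (its top 24 mm below the hub's top face), 0.020 when the spindle is fully home. It pushes up with about 3 N at 0 and about 8 N at 0.020.
- beaker: Loose glass beaker, 76 mm wide, 65 mm high, origin under its centre; leave alone.
- jar: Loose white jar with dark lid, 99 mm wide, 78 mm high, origin under its centre; leave alone.
- blue_pliers: Loose pliers with blue handles, 66 x 140 x 14 mm, lying flat, origin under their centre; leave alone.
- lamp_head (a point): Top of the fixed head of the magnifier lamp, 200 mm above the worktop, at its centre: an obstacle between stand and mill, reaching 130 mm either way along world x and 85 mm either way along world y, and down to 77 mm above the worktop. Pass over it or between it and the robot.
There are look-alikes about, which are no part of the job. What is shaped like the part that bears spindle_bar but orange is not meant.

How it is judged:
On the way, in this order (a step that is already met when the one before it is completed fails the run):
1. the keyed spindle is lifted clear of the stand in the fingers (height (world z) of spindle_seat above 0.12 m and contact force between the fingers and spindle above 1 N), for 0.1 s.
2. the shaft is in the bore and its key has slipped into the keyway (z of spindle_seat in the frame of hub_mouth below 0.02 m and horizontal distance between spindle_seat and hub_mouth below 0.005 m and angle between the x axis of spindle_seat and the x axis of hub_mouth, either way round below 0.35 rad), for 0.1 s.
At the end, for the whole second after the job is handed in: The keyed spindle stands at rest in the hub, upright (0.1 rad), its key in the keyway (x axes within 0.35 rad), its collar within 3 mm of the hub's top face, on the bore's axis within 3 mm, the ejector down at least 16.5 mm, and the fingers still hold it (over 2 N) (z of spindle_seat in the frame of hub_mouth below 0.003 m and horizontal distance between spindle_seat and hub_mouth below 0.003 m and angle between the x axis of spindle_seat and the x axis of hub_mouth, either way round below 0.35 rad and angle between spindle_seat's own z axis and vertical below 0.1 rad and value of joint ejector above 0.0165 m and contact force between the fingers and spindle above 2 N and linear speed of spindle below 0.02 m/s); the arm keeps its last pose, push and grip.
It fails at once if the plain brass spindle is taken from or knocked about in the stand (distance of plain_spindle_bar from where it was at the start of the episode above 0.025 m).
It fails at once if the beaker is disturbed (distance of beaker from where it was at the start of the episode above 0.03 m).
It fails at once if the jar is disturbed (distance of jar from where it was at the start of the episode above 0.03 m).
It fails at once if the blue pliers are disturbed (distance of blue_pliers from where it was at the start of the episode above 0.03 m).
It also fails if it takes over 48 s, if anything falls off the work surface, if the arm or the gripper's body presses on something with over 40 N, if the wrist force passes 120 N, or if a joint passes its speed limit or range.

## Robot

A 7-joint arm with a two-finger parallel gripper is mounted at the origin on a cart in front of the work surface, level with it; the furniture and walls round the work are solid. World frame = base frame: x ahead of the robot, y to its left, z up, the work surface at z = 0. Lengths are in m, angles in rad, forces in N, time in s.
With the tool pointing down it reaches from about 0.35 to 0.9 m from the base axis. Payload 8.1 kg.
Tool frame: the origin (TCP) lies midway between the tips of the shut fingers; the grasp point (between the pads) lies arm.hold_point_z behind it (arm.hold_point_z is the distance from the TCP to the grasp point, in m); z points along the fingers, x is the direction in which the jaws open and shut, and the axes are right-handed (so a half turn about z gives the same grasp; the last joint's range is limited). The gripper opens to 92 mm and grips with 3 to 60 N. Pads are 19 mm wide; open, the fingers measure 130 mm over their backs; the gripper's body (75 mm by 190 mm) begins 47 mm behind the grasp point.
Start: joints at [1.07, 0.434, 0.025, 1.573, -0.012, 1.134, -0.075], TCP at [0.242, -0.576, 0.227] pointing down, gripper open.
Joint ranges: [-2.62, 2.62], [-0.44, 2.09], [-1.27, 1.32], [0.08, 2.57], [-1.32, 4.46], [0.12, 2], [-2.74, 2.74]. Speed limits (rad/s): [2.22, 2.22, 3.01, 3.01, 3.14, 3.14, 3.14].

## Interface

Orientations are given as a rotation vector (axis times angle).
In Python, from cell import arm gives the robot as it stands.
- The arm moves only by the shell command python3 -m pendant 'ROWS' [FORCE]. ROWS is JSON, a list of rows, each an object with "dp": the shift along the tool's x, y, z in m, a list of three; "rotation": the turn, a rotation vector about the tool's x, y, z in rad, a list of three; "fingers": the closure, from -1 (fully open) to 1 (shut). In form: [{"dp": [x, y, z], "rotation": [rx, ry, rz], "fingers": fingers}, ...]. A call has 1 to 20 rows; each row is the pose to reach, as a shift and turn from the pose measured when the call began, along the tool's axes at that moment; what a row does not reach only later rows make up. A row lasts 1/8 s, in which the tool goes at most 62.5 mm and 10.7 degrees, less where a joint would pass 70% of its speed; a pose out of reach is approached as far as the arm can. A call with a gripper value outside its range is refused whole. The fingers move at their own pace and stop on an object; FORCE is the grip in N (left out, the last holds). Time passes only in rows, so rows that repeat a pose let the fingers close. It gives the time, the measured TCP pose, the force and the opening at its end, in the units of the state.
- arm.observe(): the state, without advancing time (a new reading comes with each control period).
- arm.get_image(name): name is "side" or "top" or "wrist"; returns the picture (400x640x3 uint8, blue, green, red); there is no depth.
- arm.camera_params(name): a dict with "camera_matrix" (3x3 intrinsics, pixels), "k1" (the pictures are not rectified: a ray, as slopes to the right and down, at radius r is drawn at 1 + k1 r^2 times it, then the intrinsics apply), "rvec" (rotation vector, rad) and "tvec" (3), from world to camera coordinates, as OpenCV has them. Camera axes: x right, y down, z forward; pixel columns grow to the right and rows downward; lengths in m; the calibration is good to about 2 mm. A picture is of the moment at which its call begins: read the wrist's pose just before it. camera_params takes no time and is no camera call; for the wrist camera it gives the pose at the moment of the call.
- arm.sign_off(): hands the job in, once; it reports no verdict.
The state is a dict: "clock": time; "joints": joint angles; "dq": joint speeds; "joint_efforts": joint torques, N m; "position": TCP position; "ee_rot": TCP orientation; "force": force on the tool from outside, world axes, zero at the start; "ft_torque": the same for the moment, N m; "width": opening from 0.0 (shut) to 1.0 (fully open).
Only numpy, scipy, OpenCV 4.12 (cv2) and the standard library are available. Lean on these libraries where they do the work, as an engineer would, in place of code of your own. Each camera call takes 0.05 s, during which the arm holds its last target.

## Working session

There is one attempt and no reset: what is moved stays moved. The work goes in short steps, Python scripts to look and compute and a shell command to move; the robot and the scene stay as the last step left them, time stands still between calls to the robot, and variables do not carry over. Pictures are saved under pics/ and viewed, and the job is handed in when it is done.

```bash
ls; mkdir -p pics
python3 - <<'E'
from cell import arm
import cv2
s=arm.observe(); print(s); print(arm.hold_point_z)
for n in("side","top","wrist"):
    p=arm.camera_params(n); print(n,p)
    cv2.imwrite(f"pics/{n}0.png",arm.get_image(n))
E
```

```text
pics
{'clock': 0.0, 'joints': array([ 1.07038793,  0.43521655,  0.0249742 ,  1.57409468, -0.01157985,
        1.13400901, -0.07510119]), 'dq': array([-0.00088817,  0.00055839, -0.00053877,  0.00046071,  0.00032333,
        0.00057807,  0.00092523]), 'joint_efforts': array([-1.25043720e-03, -6.67872620e+01,  9.84572992e-01, -3.14467084e+01,
       -6.05082954e-02,  4.28592833e-02,  1.67406197e-04]), 'position': array([ 0.24186481, -0.57574583,  0.22594993]), 'ee_rot': array([-2.61591985e+00,  1.73837162e+00,  2.20049521e-03]), 'force': array([ 0.06879288, -0.3995536 , -0.15458313]), 'ft_torque': array([-0.0189079 ,  0.04860863,  0.01942519]), 'width': 0.997272137371879}
0.0188
side {'camera_matrix': array([[448.09145249,   0.        , 320.08815693],
       [  0.        , 448.09145249, 193.77043314],
       [  0.        ,   0.        ,   1.        ]]), 'k1': -0.05784455227529933, 'rvec': array([ 0.29369123, -2.97067638,  0.78450591]), 'tvec': array([0.55861188, 0.05953223, 1.66339723])}
top {'camera_matrix': array([[515.46936432,   0.        , 321.49520564],
       [  0.        , 515.46936432, 200.33246595],
       [  0.        ,   0.        ,   1.        ]]), 'k1': 0.044352911839096426, 'rvec': array([ 2.22706186, -1.99116534,  0.20533392]), 'tvec': array([0.06151822, 0.53656165, 1.53587233])}
wrist {'camera_matrix': array([[337.45386887,   0.        , 314.0508491 ],
       [  0.        , 337.45386887, 203.18728861],
       [  0.        ,   0.        ,   1.        ]]), 'k1': -0.04746585184628868, 'rvec': array([-2.41410234,  1.60378567,  0.22943189]), 'tvec': array([-0.62492567, -0.03618022,  0.39050444])}
```

View pics/top0.png

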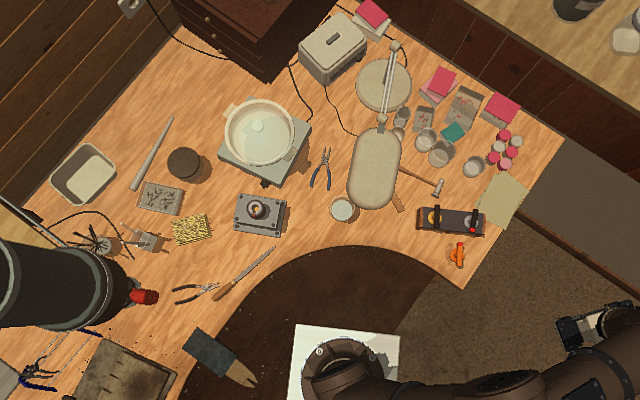

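View pics/side0.png

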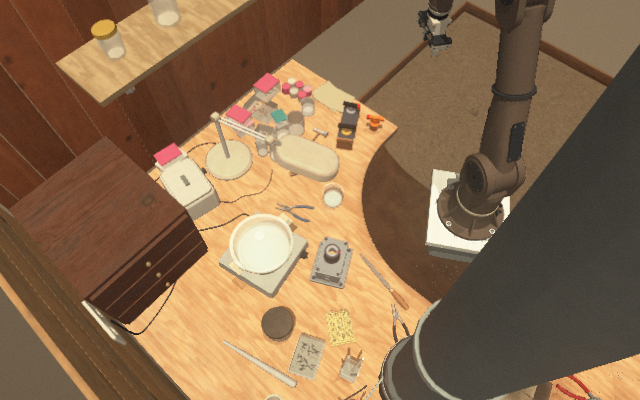

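View pics/wrist0.png

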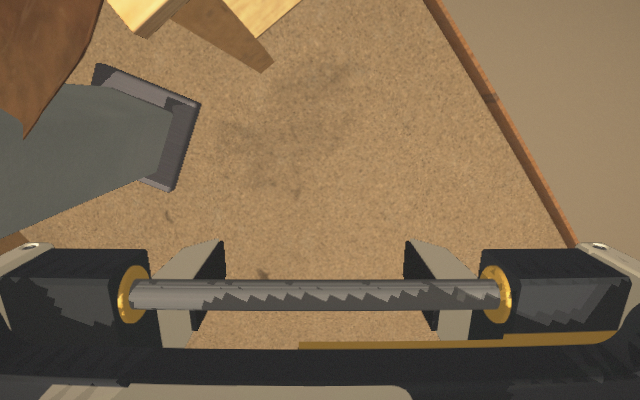

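The top view shows the stand near (450,221), with a red-ended bar at (471,222). The mill hub is near (257,209) and the lamp head near (375,167). I'll zoom in and compute positions.

```bash
cat > h.py <<'E'
import numpy as np, cv2
from scipy.spatial.transform import Rotation as R
from scipy.optimize import least_squares
def proj(p,P):
    P=np.atleast_2d(P); d=np.array([p["k1"],0,0,0,0.])
    return cv2.projectPoints(P.astype(float),p["rvec"],p["tvec"],p["camera_matrix"],d)[0].reshape(-1,2)
def ray(p,uv):
    d=np.array([p["k1"],0,0,0,0.])
    n=cv2.undistortPoints(np.array([[uv]],float),p["camera_matrix"],d).ravel()
    Rm=R.from_rotvec(p["rvec"]).as_matrix()
    return -Rm.T@p["tvec"], Rm.T@np.array([n[0],n[1],1.])
def onz(p,uv,z):
    c,d=ray(p,uv); return c+d*(z-c[2])/d[2]
def crop(im,x0,y0,x1,y1,s,fn):
    cv2.imwrite(fn,cv2.resize(im[y0:y1,x0:x1],None,fx=s,fy=s,interpolation=cv2.INTER_CUBIC))
E
python3 - <<'E'
from cell import arm
import cv2; from h import *
t=cv2.imread("pics/top0.png"); s=cv2.imread("pics/side0.png")
a=cv2.resize(t[195:275,400:500],None,fx=6,fy=6,interpolation=cv2.INTER_CUBIC);cv2.imwrite("pics/t_st.png",a)
crop(t,220,180,300,250,7,"pics/t_mi.png")
crop(s,320,90,400,150,8,"pics/s_st.png")
crop(s,300,225,370,295,8,"pics/s_mi.png")
p=arm.camera_params("top"); q=arm.camera_params("side")
print(onz(p,(471,221),.1),onz(p,(434,217),.1),onz(p,(257,209),.132),onz(p,(375,167),.2), onz(q,(333,250),.132))
E
```

```text
[ 0.50448705 -0.32680259  0.1       ] [ 0.50420304 -0.21755019  0.1       ] [0.463836   0.30354788 0.132     ] [ 0.60941244 -0.02164148  0.2       ] [0.46405368 0.31148844 0.132     ]
```

View pics/t_st.png

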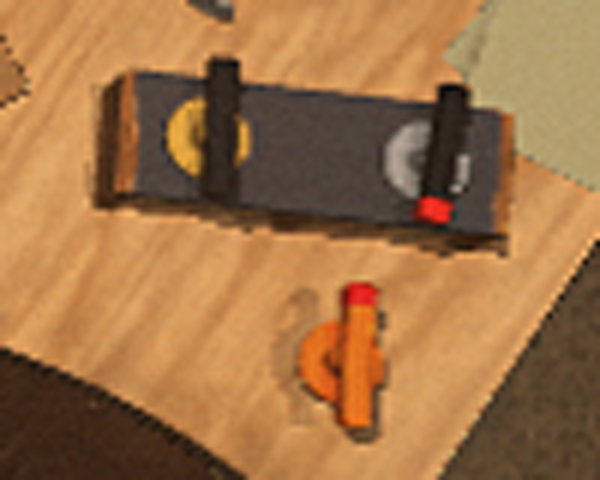

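View pics/t_mi.png

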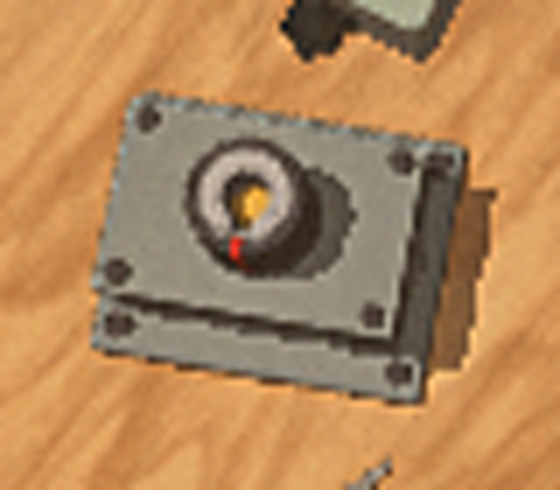

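View pics/s_st.png

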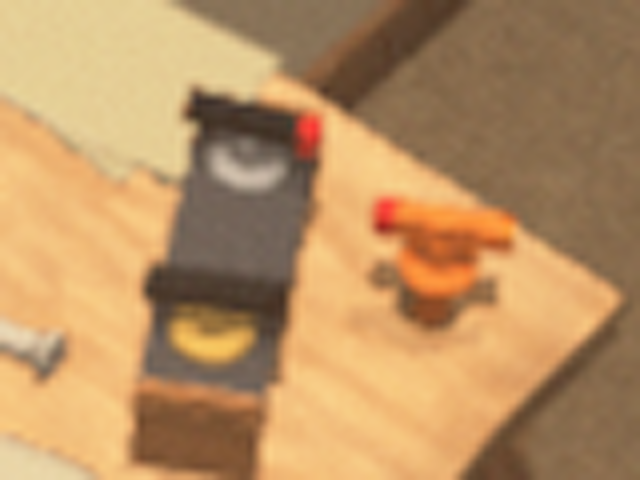

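View pics/s_mi.png

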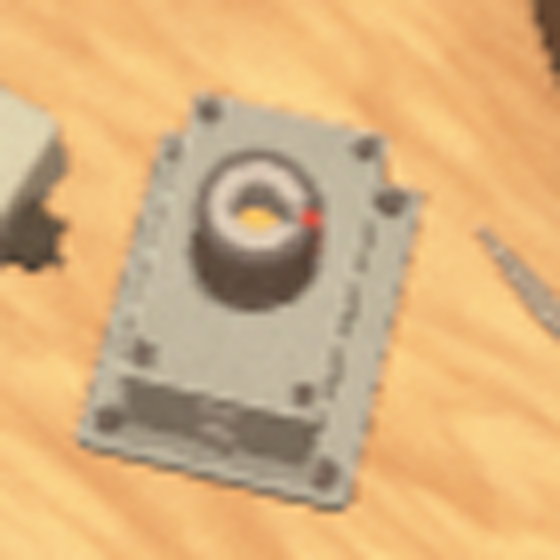

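Run:
```python
from cell import arm
from h import *
p=arm.camera_params("top"); q=arm.camera_params("side")
print("cams",ray(p,(320,200)),ray(q,(320,200)))
T=lambda x,y:(400+x/6-.4,195+y/6-.4)
f=onz(p,T(454,86),.102); r=onz(p,T(433,210),.102); print("steel far/red",f,r,(f+r)/2,np.degrees(np.arctan2(*(f-r)[[1,0]])))
f=onz(p,T(223,60),.102); r=onz(p,T(219,192),.102); print("brass",(f+r)/2)
c=onz(p,T(427,160),.068); print("steel collar",c); print("brass collar",onz(p,T(209,138),.068))
M=lambda x,y:(220+x/7-.4,180+y/7-.4)
h=onz(p,M(246,197),.132); k=onz(p,M(236,243),.132); print("hub",h,k,np.degrees(np.arctan2(*(h-k)[[1,0]])))
S=lambda x,y:(300+x/8-.4,225+y/8-.4)
h=onz(q,S(259,206),.132); k=onz(q,S(311,218),.132); print("hub side",h,k,np.degrees(np.arctan2(*(h-k)[[1,0]])))
U=lambda x,y:(320+x/8-.4,90+y/8-.4)
f=onz(q,U(192,98),.102); r=onz(q,U(310,122),.102); print("steel side",f,r,(f+r)/2,np.degrees(np.arctan2(*(f-r)[[1,0]])))
s=arm.observe(); print(R.from_rotvec(s["ee_rot"]).as_matrix().round(3))
```

```text
cams (array([0.21006648, 0.09179816, 1.61184114]), array([ 0.19924522,  0.02129552, -0.97972275])) (array([0.38920178, 0.86379591, 1.47812728]), array([ 0.0991527 , -0.47176014, -0.8762445 ]))
steel far/red [ 0.54182067 -0.33684408  0.102     ] [ 0.47868625 -0.3298265   0.102     ] [ 0.51025346 -0.33333529  0.102     ] -6.342559396283693
brass [ 0.50897432 -0.22399678  0.102     ]
steel collar [ 0.50982328 -0.33500902  0.068     ]
brass collar [ 0.50873398 -0.22552318  0.068     ]
hub [0.46679908 0.3105875  0.132     ] [0.44705474 0.31204439 0.132     ] -4.220087486810175
hub side [0.46707471 0.31332649 0.132     ] [0.44558074 0.31435773 0.132     ] -2.746837232495928
steel side [ 0.54061192 -0.3357034   0.102     ] [ 0.48018161 -0.33174732  0.102     ] [ 0.51039677 -0.33372536  0.102     ] -3.7455296732231522
[[ 0.387 -0.922 -0.001]
 [-0.922 -0.387  0.001]
 [-0.001  0.    -1.   ]]
```

```bash
python3 -m pendant '[{"dp":[-0.02,-0.057,-0.004],"rotation":[0,0,0.08],"fingers":-1},{"dp":[-0.04,-0.114,-0.008],"rotation":[0,0,0.16],"fingers":-1},{"dp":[-0.06,-0.171,-0.012],"rotation":[0,0,0.24],"fingers":-1},{"dp":[-0.08,-0.228,-0.016],"rotation":[0,0,0.32],"fingers":-1},{"dp":[-0.1,-0.285,-0.02],"rotation":[0,0,0.4],"fingers":-1},{"dp":[-0.119,-0.341,-0.024],"rotation":[0,0,0.485],"fingers":-1},{"dp":[-0.119,-0.341,-0.024],"rotation":[0,0,0.485],"fingers":-1},{"dp":[-0.119,-0.341,-0.024],"rotation":[0,0,0.485],"fingers":-1},{"dp":[-0.119,-0.341,-0.024],"rotation":[0,0,0.485],"fingers":-1}]' 20
python3 - <<'E'
from cell import arm
from h import *
p=arm.camera_params("wrist"); im=arm.get_image("wrist"); cv2.imwrite("pics/w1.png",im)
np.save("w1.npy",p,allow_pickle=True); print(ray(p,(320,200)))
s=arm.observe(); print(s["joints"].round(2),s["force"]); print(R.from_rotvec(s["ee_rot"]).as_matrix().round(3))
E
```

```text
clock: 1.27
position: [0.5089, -0.3356, 0.2501]
ee_rot: [2.119, -2.318, -0.002]
force: [0.1, 0.1, -0.7]
width: 1.001
(array([ 0.58318857, -0.34321697,  0.40829748]), array([-0.27110378,  0.00631192, -0.9627372 ]))
[ 0.48  0.39  0.02  1.58 -0.01  1.17 -1.16] [-1.37678131  0.8630745  -0.31864879]
[[-0.09  -0.996 -0.001]
 [-0.996  0.09   0.001]
 [-0.001  0.001 -1.   ]]
```

View pics/w1.png

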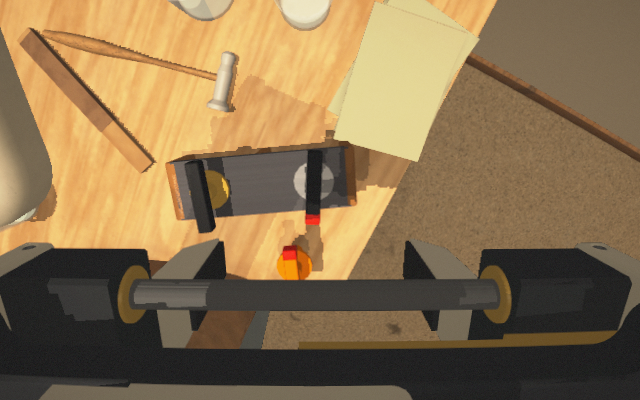

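Run:
```python
from cell import arm
from h import *
p=np.load("w1.npy",allow_pickle=True).item()
im=cv2.imread("pics/w1.png")
crop(im,150,130,380,300,3.4,"pics/w1c.png")
yaw=np.radians(-5); 
def bar(c,yaw,z):
    u=np.array([np.cos(yaw),np.sin(yaw)]);v=np.array([-u[1],u[0]])
    return np.array([[*(np.array(c)+a*.035*u+b*.007*v),z] for a,b in((-1,-1),(-1,1),(1,1),(1,-1))])
print(proj(p,[0.509,-.3356,.25]), proj(p,bar((.5105,-.334),yaw,.102)))
# refine: top face corner measurements
```

```text
[[312.08178168 256.48208043]] [[318.51677327 222.15304587]
 [303.9534535  222.1834548 ]
 [303.14995288 149.0614697 ]
 [318.63196145 149.02526898]]
```

View pics/w1c.png

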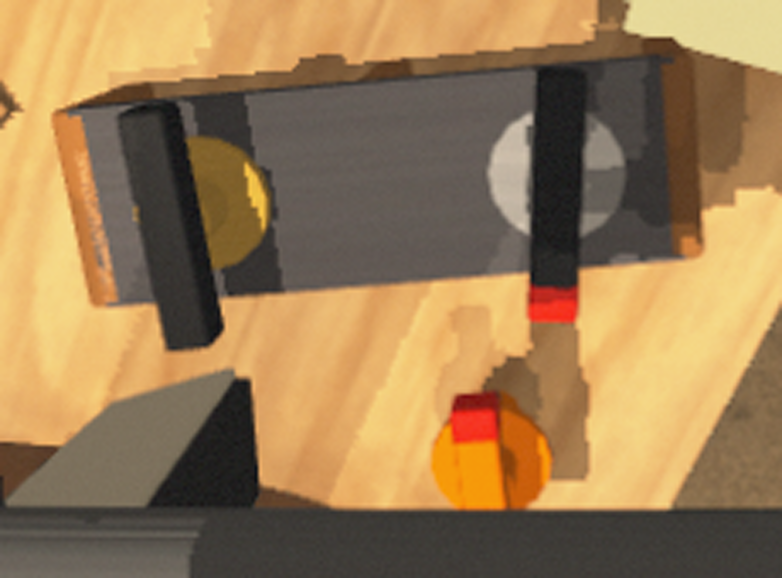

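```bash
python3 -m pendant '[{"dp":[-0.001,-0.0015,0.05],"rotation":[0,0,0.014],"fingers":-1},{"dp":[-0.001,-0.0015,0.1],"rotation":[0,0,0.014],"fingers":-1},{"dp":[-0.001,-0.0015,0.14],"rotation":[0,0,0.014],"fingers":-1},{"dp":[-0.001,-0.0015,0.165],"rotation":[0,0,0.014],"fingers":-1},{"dp":[-0.001,-0.0015,0.175],"rotation":[0,0,0.014],"fingers":-1},{"dp":[-0.001,-0.0015,0.175],"rotation":[0,0,0.014],"fingers":-1}]'
python3 - <<'E'
from cell import arm
from h import *
im=arm.get_image("wrist"); cv2.imwrite("pics/w2.png",im)
crop(arm.get_image("side"),320,80,410,150,7,"pics/s2.png")
E
```

```text
clock: 2.08
position: [0.5098, -0.3352, 0.0752]
ee_rot: [2.102, -2.334, -0.003]
force: [0.5, -0.8, 0.5]
width: 1.002
```

View pics/w2.png

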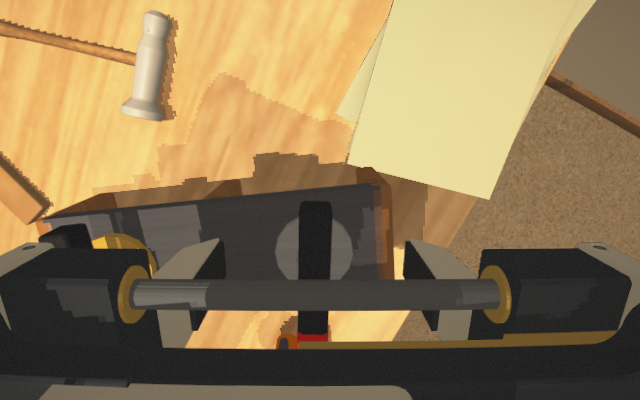

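View pics/s2.png

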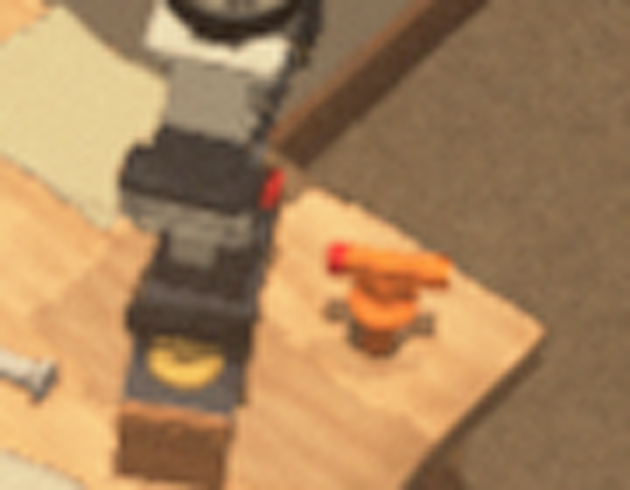

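The bar sits between the fingers: columns 300–331, fingers at 223 and 405. I'll close.

```bash
python3 -m pendant '[{"dp":[0,0,0],"rotation":[0,0,0],"fingers":1},{"dp":[0,0,0],"rotation":[0,0,0],"fingers":1},{"dp":[0,0,0],"rotation":[0,0,0],"fingers":1},{"dp":[0,0,0],"rotation":[0,0,0],"fingers":1},{"dp":[0,0,0],"rotation":[0,0,0],"fingers":1},{"dp":[0,0,0],"rotation":[0,0,0],"fingers":1},{"dp":[0,0,0],"rotation":[0,0,0],"fingers":1},{"dp":[0,0,0],"rotation":[0,0,0],"fingers":1}]' 45
```

```text
clock: 3.18
position: [0.5108, -0.3353, 0.0763]
ee_rot: [-2.103, 2.334, -0.001]
force: [0.9, 0.1, -0.3]
width: 0.181
```

```bash
python3 -m pendant '[{"dp":[0,0,0],"rotation":[0,0,0],"fingers":1},{"dp":[0,0,0],"rotation":[0,0,0],"fingers":1},{"dp":[0,0,0],"rotation":[0,0,0],"fingers":1},{"dp":[0,0,-0.01],"rotation":[0,0,0],"fingers":1},{"dp":[0,0,-0.03],"rotation":[0,0,0],"fingers":1},{"dp":[0,0,-0.03],"rotation":[0,0,0],"fingers":1}]' 45
python3 - <<'E'
from cell import arm
from h import *
im=arm.get_image("wrist"); cv2.imwrite("pics/w3.png",im)
crop(arm.get_image("side"),320,80,410,150,7,"pics/s3.png")
E
```

```text
clock: 3.92
position: [0.5119, -0.3359, 0.1081]
ee_rot: [-2.102, 2.333, -0.006]
force: [0.6, -0.1, -1.2]
width: 0.175
```

View pics/w3.png

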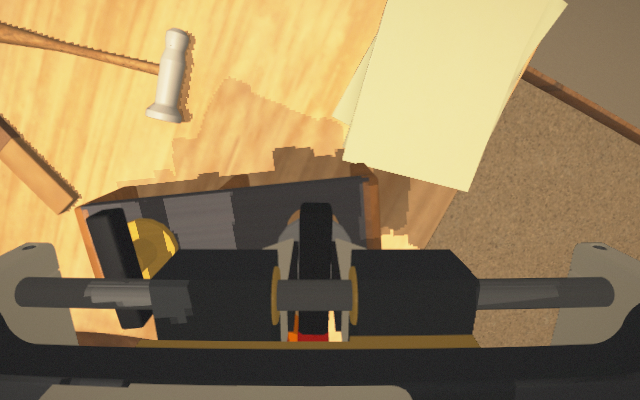

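View pics/s3.png

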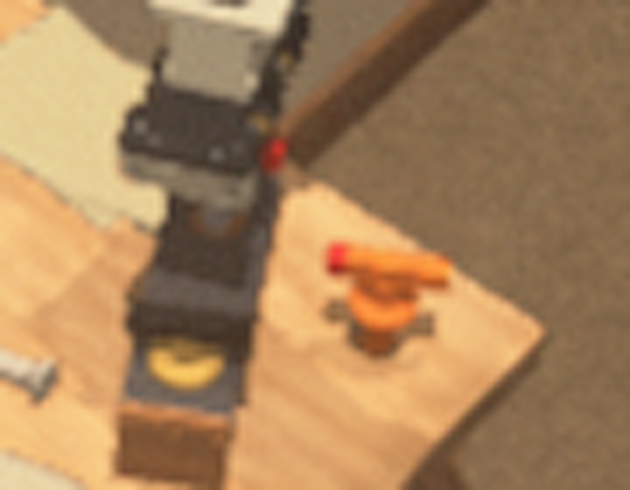

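Run:
```python
from cell import arm
from h import *
s=arm.observe(); M=R.from_rotvec(s["ee_rot"]).as_matrix(); print(M.round(3), s["joints"].round(2))
P=s["position"]
print(M.T@(np.array([.512,-.336,.33])-P), M.T@(np.array([.467,.312,.33])-P))
p=arm.camera_params("wrist")
# bar model in hand: centre offset d along tool y (bar -x = tool +y)
for d in(-.004,0,.004):
    pts=[P+M@np.array([ox,-.035*sx+d,-.0178-.008]) for sx in(1,) for ox in(-.007,.007)]
    pts+= [P+M@np.array([ox,.035+d,-.0178-.008]) for ox in(-.007,.007)]
    print(d,proj(p,np.array(pts)).round(1).tolist())
im=cv2.imread("pics/w3.png"); crop(im,260,190,370,350,4,"pics/w3c.png")
```

```text
[[-0.104 -0.995  0.001]
 [-0.995  0.104 -0.   ]
 [ 0.    -0.001 -1.   ]] [ 0.48  0.53  0.02  1.74 -0.01  0.87 -1.17]
[ 0.00064783 -0.0014549  -0.22371235] [-0.63915325  0.1107214  -0.22395669]
-0.004 [[294.5, 196.4], [328.9, 196.4], [297.0, 340.9], [326.9, 340.9]]
0 [[294.6, 205.8], [328.8, 205.8], [297.1, 348.0], [326.8, 348.0]]
0.004 [[294.8, 215.1], [328.6, 215.1], [297.3, 354.9], [326.7, 354.9]]
```

View pics/w3c.png

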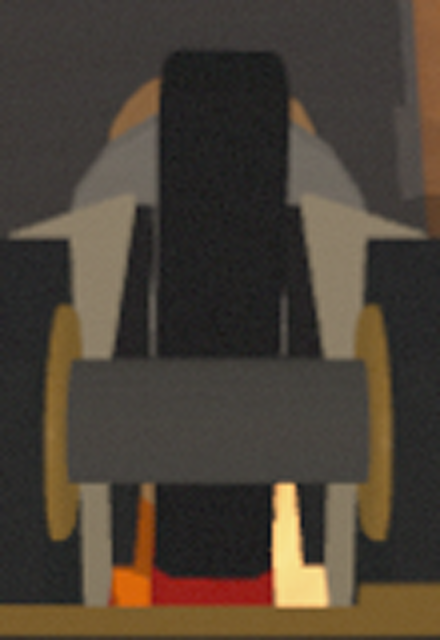

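```bash
python3 -m pendant '[{"dp":[0,0,-0.055],"rotation":[0,0,0],"fingers":1},{"dp":[0,0,-0.11],"rotation":[0,0,0],"fingers":1},{"dp":[0,0,-0.165],"rotation":[0,0,0],"fingers":1},{"dp":[-0.02,0.003,-0.215],"rotation":[0,0,0],"fingers":1},{"dp":[-0.07,0.012,-0.224],"rotation":[0,0,0],"fingers":1},{"dp":[-0.12,0.021,-0.224],"rotation":[0,0,0],"fingers":1},{"dp":[-0.17,0.03,-0.224],"rotation":[0,0,0],"fingers":1},{"dp":[-0.22,0.039,-0.224],"rotation":[0,0,0],"fingers":1},{"dp":[-0.27,0.048,-0.224],"rotation":[0,0,0],"fingers":1},{"dp":[-0.32,0.057,-0.224],"rotation":[0,0,0],"fingers":1},{"dp":[-0.37,0.066,-0.224],"rotation":[0,0,0],"fingers":1},{"dp":[-0.42,0.074,-0.224],"rotation":[0,0,0],"fingers":1},{"dp":[-0.47,0.083,-0.224],"rotation":[0,0,0],"fingers":1},{"dp":[-0.52,0.091,-0.224],"rotation":[0,0,0],"fingers":1},{"dp":[-0.57,0.1,-0.224],"rotation":[0,0,0],"fingers":1},{"dp":[-0.61,0.107,-0.224],"rotation":[0,0,0],"fingers":1},{"dp":[-0.639,0.111,-0.224],"rotation":[0,0,0],"fingers":1},{"dp":[-0.639,0.111,-0.224],"rotation":[0,0,0],"fingers":1},{"dp":[-0.639,0.111,-0.224],"rotation":[0,0,0],"fingers":1}]' 45
python3 - <<'E'
from cell import arm
from h import *
p=arm.camera_params("wrist");im=arm.get_image("wrist"); cv2.imwrite("pics/w4.png",im)
np.save("w4.npy",p,allow_pickle=True)
s=arm.observe(); M=R.from_rotvec(s["ee_rot"]).as_matrix(); print(M.round(4),s["joints"].round(2),s["position"],s["force"])
cv2.imwrite("pics/s4.png",arm.get_image("side"));cv2.imwrite("pics/t4.png",arm.get_image("top"))
E
```

```text
clock: 6.4
position: [0.4668, 0.311, 0.3293]
ee_rot: [2.101, -2.334, 0.002]
force: [0.8, 0.2, -2.3]
width: 0.177
[[-1.053e-01 -9.944e-01  0.000e+00]
 [-9.944e-01  1.053e-01 -1.400e-03]
 [ 1.400e-03 -2.000e-04 -1.000e+00]] [-0.41  0.29 -0.36  1.54  0.11  1.33 -2.46] [0.46697823 0.31068193 0.32951905] [-0.46553084 -1.05749595 -2.31415543]
```

View pics/w4.png

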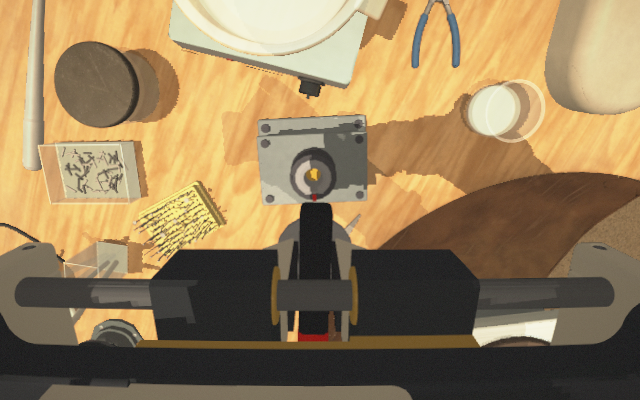

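View pics/s4.png

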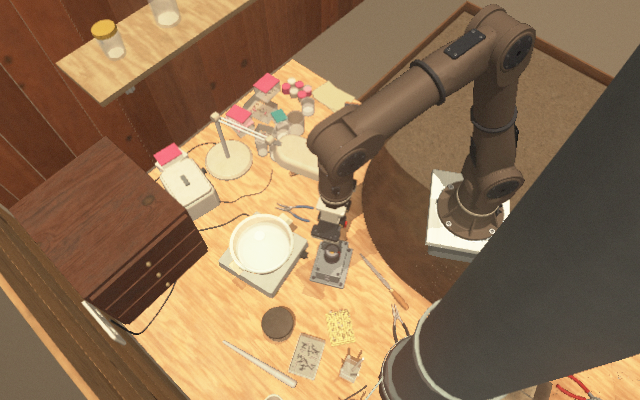

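View pics/t4.png

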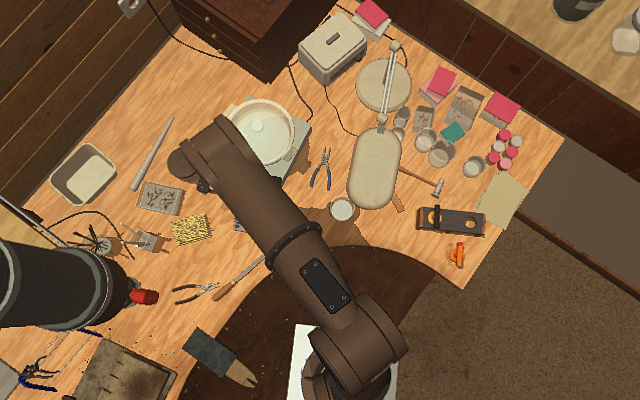

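Run:
```python
from h import *
im=cv2.imread("pics/w4.png"); crop(im,270,130,360,230,6,"pics/w4c.png")
im=cv2.imread("pics/s4.png"); crop(im,300,170,370,290,5,"pics/s4c.png")
```

```text
(no output)
```

View pics/w4c.png

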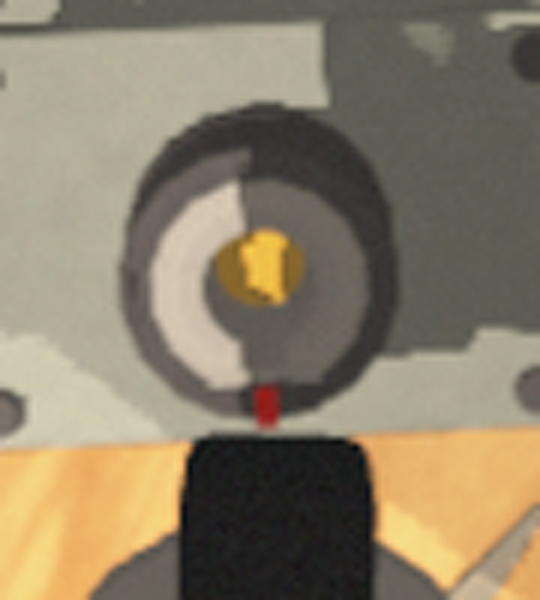

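View pics/s4c.png

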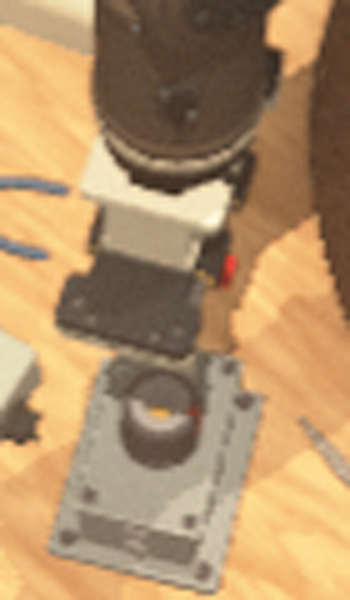

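Run:
```python
from h import *
p=np.load("w4.npy",allow_pickle=True).item()
c0=onz(p,(313.1,176.8),.132); k=onz(p,(313.9,197.4),.132); print(c0,k,np.degrees(np.arctan2(*(c0-k)[[1,0]])))
im=cv2.imread("pics/w4.png"); x0,y0=270,130
big=cv2.resize(im[130:230,270:360],None,fx=7,fy=7,interpolation=cv2.INTER_CUBIC)
a=np.linspace(0,2*np.pi,73)
def draw(c,r,z,col):
    q=proj(p,np.c_[c[0]+r*np.cos(a),c[1]+r*np.sin(a),0*a+z])
    q=((q-[x0,y0]+.5)*7).astype(np.int32); cv2.polylines(big,[q],True,col,1)
for r,z,col in((.0255,.132,(0,255,0)),(.0102,.132,(255,0,255)),(.0255,.082,(255,255,0)),(.0102,.108,(255,0,0))): draw(c0,r,z,col)
cv2.imwrite("pics/w4d.png",big[:600])
```

```text
[0.46764029 0.31044932 0.132     ] [0.44477154 0.31198816 0.132     ] -3.8496423462479563
```

View pics/w4d.png

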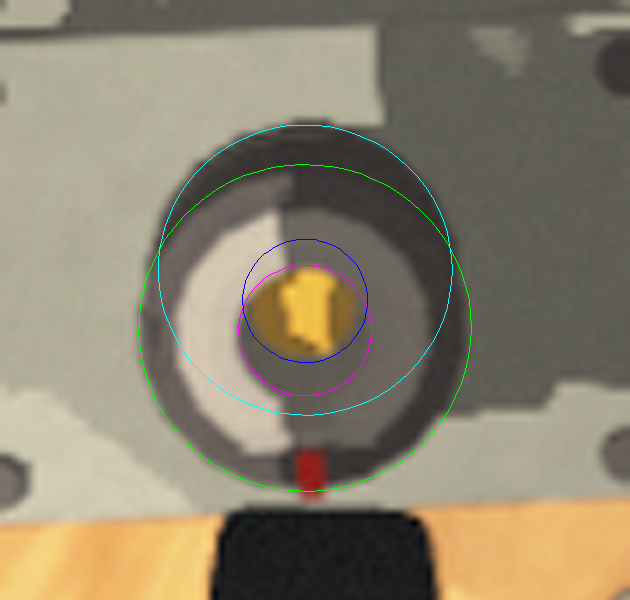

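```bash
python3 -m pendant '[{"dp":[-0.0013,0.0005,0.04],"rotation":[0,0,-0.02],"fingers":1},{"dp":[-0.0013,0.0005,0.08],"rotation":[0,0,-0.04],"fingers":1},{"dp":[-0.0013,0.0005,0.115],"rotation":[0,0,-0.04],"fingers":1},{"dp":[-0.0013,0.0005,0.13],"rotation":[0,0,-0.04],"fingers":1},{"dp":[-0.0013,0.0005,0.13],"rotation":[0,0,-0.04],"fingers":1},{"dp":[-0.0013,0.0005,0.13],"rotation":[0,0,-0.04],"fingers":1}]' 45
python3 - <<'E'
from cell import arm
from h import *
s=arm.observe(); M=R.from_rotvec(s["ee_rot"]).as_matrix(); print(M.round(4),s["position"],s["force"],s["ft_torque"])
im=arm.get_image("side");crop(im,290,180,380,300,5,"pics/s5.png")
cv2.imwrite("pics/w5.png",arm.get_image("wrist"))
E
```

```text
clock: 7.3
position: [0.4676, 0.3124, 0.2014]
ee_rot: [-2.145, 2.292, -0.002]
force: [-0.4, 0.6, -1.7]
width: 0.179
[[-6.620e-02 -9.978e-01  2.500e-03]
 [-9.978e-01  6.620e-02  4.000e-04]
 [-5.000e-04 -2.400e-03 -1.000e+00]] [0.46760433 0.3123659  0.20142491] [-0.38687026  0.58372998 -1.65322172] [0.04157637 0.02460234 0.02824233]
```

View pics/s5.png

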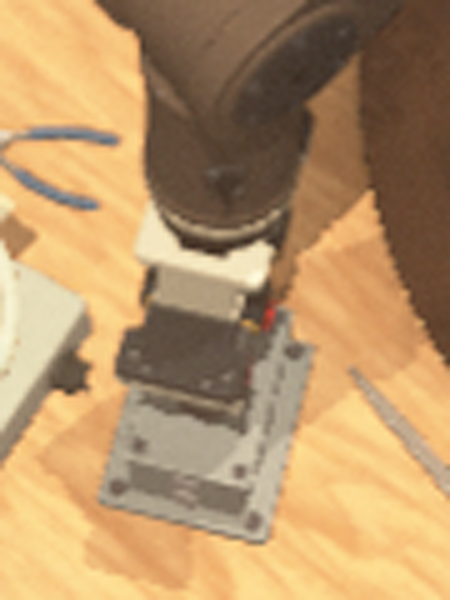

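View pics/w5.png

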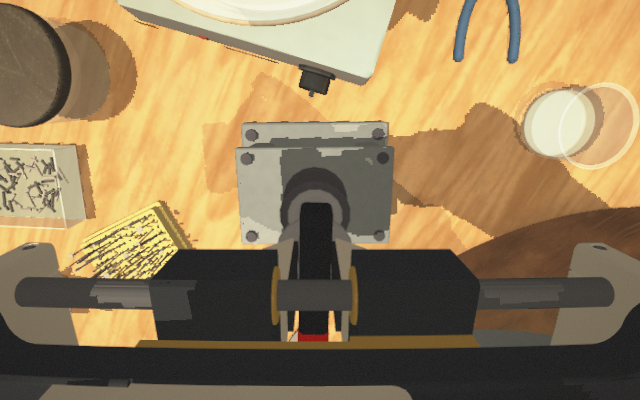

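```bash
python3 -m pendant '[{"dp":[0,0.0005,0.008],"rotation":[0,0,0],"fingers":1},{"dp":[0,0.0005,0.016],"rotation":[0,0,0],"fingers":1},{"dp":[0,0.0005,0.021],"rotation":[0,0,0],"fingers":1},{"dp":[0,0.0005,0.025],"rotation":[0,0,0],"fingers":1},{"dp":[0,0.0005,0.025],"rotation":[0,0,0],"fingers":1}]' 45; python3 -c "
from cell import arm
s=arm.observe();print(s['force'],s['ft_torque'])"
```

```text
clock: 8.02
position: [0.467, 0.3123, 0.1759]
ee_rot: [-2.146, 2.293, -0.002]
force: [0.1, -0.8, -1.1]
width: 0.18
[ 0.0878394  -0.78443123 -1.1428296 ] [-0.09469916 -0.16341523  0.00410943]
```

```bash
python3 -m pendant '[{"dp":[0,0,0.003],"rotation":[0,0,0],"fingers":1},{"dp":[0,0,0.006],"rotation":[0,0,0],"fingers":1},{"dp":[0,0,0.009],"rotation":[0,0,0],"fingers":1},{"dp":[0,0,0.011],"rotation":[0,0,0],"fingers":1},{"dp":[0,0,0.011],"rotation":[0,0,0],"fingers":1}]' 45; python3 -c "
from cell import arm
s=arm.observe();print(s['force'],s['ft_torque'])"
```

```text
clock: 8.65
position: [0.4672, 0.3123, 0.165]
ee_rot: [-2.146, 2.292, -0.002]
force: [1.2, 0.1, 0.9]
width: 0.173
[1.22487185 0.14297795 0.93589589] [-0.16775022 -0.28460023 -0.06614883]
```

```bash
python3 -m pendant '[{"dp":[0,0,0.003],"rotation":[0,0,0],"fingers":1},{"dp":[0,0,0.006],"rotation":[0,0,0],"fingers":1},{"dp":[0,0,0.009],"rotation":[0,0,0],"fingers":1},{"dp":[0,0,0.011],"rotation":[0,0,0],"fingers":1},{"dp":[0,0,0.011],"rotation":[0,0,0],"fingers":1}]' 45
python3 - <<'E'
from cell import arm
from h import *
s=arm.observe();print(s['force'],s['ft_torque'])
im=arm.get_image("side");crop(im,290,180,380,300,5,"pics/s6.png")
cv2.imwrite("pics/w6.png",arm.get_image("wrist"))
E
```

```text
clock: 9.28
position: [0.4674, 0.3124, 0.154]
ee_rot: [-2.145, 2.292, -0.003]
force: [1.6, -1.3, 2.9]
width: 0.175
[ 1.58587924 -1.3047978   2.91244962] [-0.12604871 -0.58885314 -0.0089526 ]
```

View pics/w6.png

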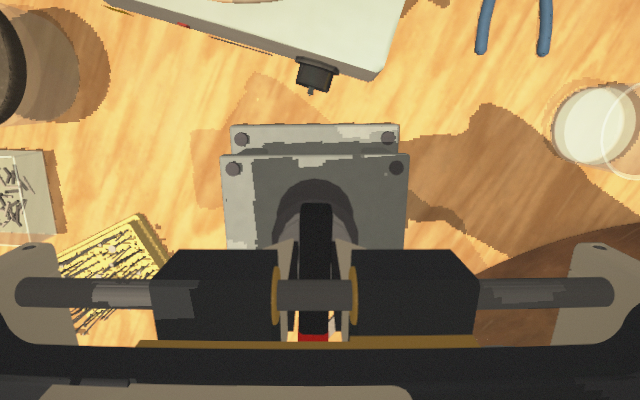

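```bash
python3 -m pendant '[{"dp":[0,0,0.002],"rotation":[0,0,0],"fingers":1},{"dp":[0,0,0.004],"rotation":[0,0,0],"fingers":1},{"dp":[0,0,0.006],"rotation":[0,0,0],"fingers":1},{"dp":[0,0,0.008],"rotation":[0,0,0],"fingers":1},{"dp":[0,0,0.009],"rotation":[0,0,0],"fingers":1},{"dp":[0,0,0.009],"rotation":[0,0,0],"fingers":1}]' 60
python3 - <<'E'
from cell import arm
s=arm.observe();print(s['force'],s['ft_torque'])
E
```

```text
clock: 10.12
position: [0.4679, 0.3125, 0.1462]
ee_rot: [-2.144, 2.292, -0.004]
force: [-0.6, -4.3, 14.3]
width: 0.172
[-0.61447041 -4.26701307 14.30229301] [-0.89883027  0.01287986  0.0702958 ]
```

```bash
python3 -m pendant '[{"dp":[0.0004,0,0.0015],"rotation":[0,0,0],"fingers":1},{"dp":[0.0004,0,0.003],"rotation":[0,0,0],"fingers":1},{"dp":[0.0004,0,0.003],"rotation":[0,0,0],"fingers":1},{"dp":[0.0004,0,0.003],"rotation":[0,0,0],"fingers":1},{"dp":[0.0004,0,0.003],"rotation":[0,0,0],"fingers":1}]' 60
python3 - <<'E'
from cell import arm
from h import *
s=arm.observe();print(s['force'],s['ft_torque'],R.from_rotvec(s["ee_rot"]).as_matrix().round(4))
im=arm.get_image("side");crop(im,290,180,380,300,5,"pics/s7.png")
im=arm.get_image("top");crop(im,200,150,300,250,6,"pics/t7.png")
w=arm.get_image("wrist");cv2.imwrite("pics/w7.png",w);
s=arm.observe();print(s['position'],s['force'],s['width'],s['clock'])
E
```

```text
clock: 10.75
position: [0.4683, 0.3125, 0.146]
ee_rot: [-2.142, 2.29, -0.005]
force: [-5.1, -6.8, 31.0]
width: 0.174
[-5.07193309 -6.76106633 31.03610165] [-1.54856596  1.22434816 -0.01017041] [[-0.0666 -0.9978  0.0063]
 [-0.9978  0.0666  0.0015]
 [-0.0019 -0.0061 -1.    ]]
[0.46823482 0.31247292 0.14597047] [-5.45560742 -7.10032703 30.24756228] 0.172830924151384 10.9
```

View pics/w7.png

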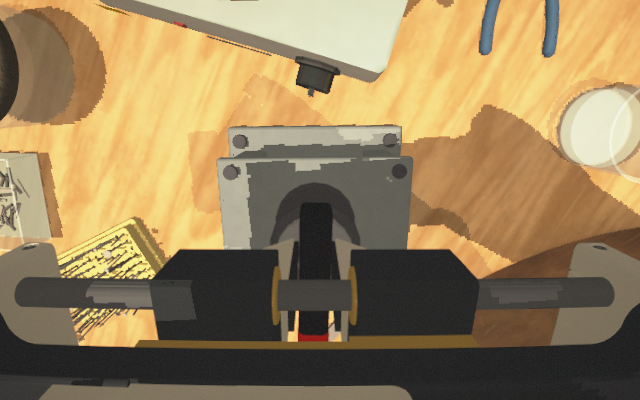

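View pics/s7.png

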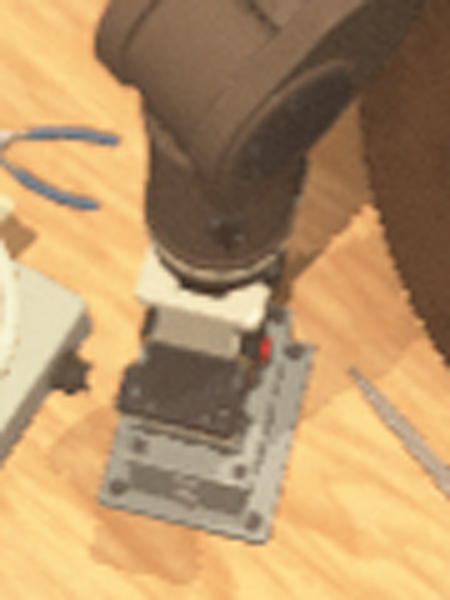

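Run:
```python
from cell import arm
s=arm.observe(); print(s['clock'],s['position'],s['force'],s['width'],abs(s['dq']).max())
print(arm.sign_off())
```

```text
10.9 [0.46823482 0.31247292 0.14597047] [-5.45560742 -7.10032703 30.24756228] 0.172830924151384 0.0007481343293919022
the job is handed in; nothing more can be done
None
```

I lifted the keyed steel spindle from the stand, carried it over the lamp and lowered it into the hub with the key lined up to the keyway. It is pressed home against the ejector spring, still gripped with the grip set to 60 N. I handed the job in at 10.9 s; the sign-off gives no verdict.

- **Seating depth:** the tool stopped at z = 0.1460 m. I predicted 0.1462 m for the collar on the hub. Pressing about 3 mm further raised the force on the tool to about 30 N with no more travel, so the stop is solid.
- **Key:** the shaft passed the depth where the key enters the hub with only spring-like forces, 1–3 N. That means the key went into the keyway and did not land on the rim. I turned the spindle only about 2° to match the keyway.
- **Grip and tilt:** the bar did not shift in the fingers between the lift and the end, judging by the wrist pictures. Tool tilt was about 0.006 rad and the arm was at rest.
- **Small disagreements:** about 9 N of sideways force remained at the end, so the tool may be slightly off the bore's axis. The wrist camera and the two fixed cameras differed by about 1–3 mm in y, and I took a value between them.
- **Not measured directly:** I had no reading of the ejector travel or of the collar gap. Both are inferred from the tool height and the force.
- **Other objects:** I did not touch the brass spindle, beaker, jar or pliers, and where they appeared in the pictures they looked undisturbed. I made no final position check of them.

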